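Open the stuck sample jar at the control desk

ROBOT

A 6-joint arm with a two-finger parallel gripper is mounted at the origin on the work surface. World frame = base frame: x ahead of the robot, y to its left, z up, the work surface at z = 0. Lengths are in m, angles in rad, forces in N, time in s.
With the tool pointing down it reaches from about 0.425 to 0.95 m from the base axis. Payload 3.5 kg.
Tool frame: the origin (TCP) lies midway between the tips of the shut fingers; the grasp point (between the pads) lies ctrl.grasp_offset behind it (ctrl.grasp_offset is the distance from the TCP to the grasp point, in m); x points along the fingers, y is the direction in which the jaws open and shut, and the axes are right-handed (so a half turn about x gives the same grasp; the last joint's range is limited). The gripper opens to 85 mm and grips with 20 to 120 N. Pads are 22 mm wide; open, the fingers measure 114 mm over their backs; the gripper's body (76 mm by 85 mm) begins 54 mm behind the grasp point. The pads swing forward as they close: fully open they stand 13 mm farther back than shut.
Start: joints at [-1.315, 0.286, 1.577, -0, 1.279, -0.15], TCP at [0.266, -0.62, 0.231] pointing down, gripper open.
Joint ranges: [-2.77, 2.77], [-0.9, 2.22], [0.21, 2.48], [-1.53, 4.67], [0.24, 2.81], [-2.84, 2.84]. Speed limits (rad/s): [2.79, 2.79, 3.14, 3.14, 3.14, 3.14].

INTERFACE

Orientations are given as a unit quaternion [x, y, z, w].
In Python, from plant import readout, read_camera, sign_off, ctrl gives the robot as it stands.
- The arm moves only by the tool drive_tool, never from a script. Its argument "steps" is a list of rows, each a list of 5 numbers: the shift along the tool's x, y, z in cm, then the turn about the tool's x in degrees, then the opening, from 0 (shut) to 1 (fully open). A call has 1 to 10 rows; each row shifts and turns the commanded pose from where the row before left it, along the tool's axes as they then stand; what a row does not reach is not made up. A row lasts 1/10 s, in which the tool goes at most 50 mm and 8.59 degrees, less where a joint would pass 70% of its speed; a pose out of reach is approached as far as the arm can. A call is refused whole if a number of a shift passes 5 or a number of a turn 8.59, either way. A call with a gripper value outside its range is refused whole. The fingers move at their own pace and stop on an object; "force" is the grip in N (left out, the last holds). Time passes only in rows, so rows that do not move let the fingers close. It gives the time, the measured TCP pose, the force and the opening at its end, in the units of the state.
- readout.get_state(): the state, without advancing time (a new reading comes with each control period).
- read_camera(name): name is "scene" or "side" or "wrist"; returns a dict with "frame" (480x640x3 uint8, red, green, blue), "vertical_fov" (degrees; the focal length in pixels is half the picture's height over the tangent of half this angle, whatever the lens; pixels are square), "cx", "cy" (the principal point, pixels), "eye" and "orientation" of the camera in the world. Camera axes: x right, y up, looking along -z (the intrinsics and any distortion apply to the point x, -y, -z); pixel columns grow to the right and rows downward; lengths in m; the calibration is good to about 2 mm. A picture is of the moment at which its call begins. There is no depth.
- sign_off(): hands the job in, once; it reports no verdict.
The state is a dict: "time": time; "qpos": joint angles; "dq": joint speeds; "joint_efforts": joint torques, N m; "eef_pos": TCP position; "tcp_rot": TCP orientation; "contact_force": force on the tool from outside, world axes, zero at the start; "wrist_torque": the same for the moment, N m; "opening": opening from 0.0 (shut) to 1.0 (fully open).
Only numpy, scipy, OpenCV 4.12 (cv2) and the standard library are available. Lean on these libraries where they do the work, as an engineer would, in place of code of your own. Each camera call takes 0.05 s, during which the arm holds its last target. There are 200 camera calls.

TASK

The screw cap of the tall sample jar on the control desk is stuck: take a firm grip on it, break it loose with a short hard twist anticlockwise while it sits on the jar, turn it on until it is free and lift it off. Set the cap down gently on the round cork coaster, right way up and wholly on the cork, and let go.

Things in the scene. Friction and masses are not known exactly. Their poses are not given: they have to be found in the camera images.
- cap: White ribbed plastic screw cap of the tall jar: 56 mm diameter, 34 mm high, about 50 g, straight upright sides. Origin at the centre of its underside (open end), z up; seated, that is 115 mm above the desk. It turns only anticlockwise seen from above. Stuck for the first 16 degrees or so (0.2 to 0.5 N m: grip with 30 N or more), then it pops up 1 to 2 mm and turns almost freely.
- cap_grip (a point): Point on the cap's axis 24 mm above its underside, the height to grip it across its diameter from any side (lower, the fingertips would meet the desk when it is set down). The cap comes free at 50 degrees of turn; anywhere from 60 to 140 degrees from the start it lifts straight up, 32 mm to clear the neck. Unturned, it cannot be pulled off.
- jar: The tall clear glass jar (72 mm diameter, 34 mm neck) with a metal puck inside, fixed in a desk clamp with a round 100 mm foot: the tallest of three such jars, 149 mm with its cap; the other two, 90 and 100 mm with like caps, do not open. Any of them may stand left, middle or right. Origin under the foot's centre, on the desk and the cap's axis; z up.
- coaster: Flat round cork coaster fixed to the desk in front of the jars: 120 mm diameter, 5 mm thick. Origin at the centre of its underside, on the desk; its top is 5 mm higher.
Things that resemble listed ones, but are neither listed nor needed, are in the scene too. Several things look just like the coaster: the one meant starts nearest to the robot's base.

How it is judged:
On the way, in this order (a step that is already met when the one before it is completed fails the run):
1. the cap is broken loose: turned more than 20 degrees while still sitting on the jar (angle between the x axis of cap and the x axis of jar, either way round above 0.35 rad and z of cap in the frame of jar below 0.122 m and horizontal distance between cap and jar below 0.008 m), for 0.04 s.
2. the cap is lifted clear of the jar's neck (z of cap in the frame of jar above 0.15 m), for 0.1 s.
At the end, for the whole second after the job is handed in: The cap stands at rest and released on the cork coaster, right way up (within 10 degrees) and wholly on the cork (its centre within 33 mm of the coaster's centre) (horizontal distance between cap and coaster below 0.033 m and z of cap in the frame of coaster between 0.002 and 0.01 m and angle between cap's own z axis and vertical below 0.17 rad and linear speed of cap below 0.02 m/s); the robot touches nothing.
It fails at once if the cap is dropped (falls free faster than 0.8 m/s, about 30 mm) (linear speed of cap above 0.8 m/s and contact force between cap and the fingers below 0.1 N).
It also fails if it takes over 38 s, if anything falls off the work surface, if the arm or the gripper's body presses on something with over 40 N, if the wrist force passes 120 N, or if a joint passes its speed limit or range.

## Working session

There is one attempt and no reset: what is moved stays moved. The work goes in short steps, Python scripts to look and compute and a tool call to move; the robot and the scene stay as the last step left them, time stands still between calls to the robot, and variables do not carry over. Pictures are saved under pics/ and viewed, about 8 in all and at most 12, crops included, and the job is handed in when it is done.

Besides the shell and the picture viewer there is one more tool, called after ">>>" as name(argument=value, ...) on one line, values as JSON. drive_tool: Moves the arm, as the interface text tells. Its arguments: {"type":"object","properties":{"steps":{"type":"array","items":{"type":"array","items":{"type":"number"}}},"force":{"type":"number"}},"required":["steps"]}

```bash
mkdir -p pics; ls; cat > h.py <<'E'
import numpy as np,cv2
from plant import readout, read_camera, sign_off, ctrl
from scipy.spatial.transform import Rotation as R
def shot(n,fn):
    c=read_camera(n); cv2.imwrite('pics/'+fn,c['frame'][:,:,::-1]); np.save('pics/'+fn+'.npy',c,allow_pickle=True); return c
def load(fn): return np.load('pics/'+fn+'.npy',allow_pickle=True).item()
def ray(c,u,v):
    f=240/np.tan(np.radians(c['vertical_fov'])/2)
    d=np.array([(u-c['cx'])/f,-(v-c['cy'])/f,-1.]); return np.array(c['eye']),R.from_quat(c['orientation']).apply(d)
def plane(c,u,v,z):
    e,d=ray(c,u,v); return e+d*(z-e[2])/d[2]
def proj(c,p):
    f=240/np.tan(np.radians(c['vertical_fov'])/2)
    q=R.from_quat(c['orientation']).inv().apply(np.array(p)-c['eye']); return c['cx']-f*q[0]/q[2],c['cy']+f*q[1]/q[2]
E
python3 - <<'E'
from h import *
for n in ('scene','side'):
    c=shot(n,n+'1.png'); print({k:v for k,v in c.items() if k!='frame'})
s=readout.get_state();print(s,ctrl.grasp_offset)
E
```

```text
pics
{'vertical_fov': 47.745615879388275, 'cx': 332.5779253634566, 'cy': 236.04457164913168, 'eye': array([0.90486662, 0.63740225, 0.98192234]), 'orientation': array([0.08486012, 0.31260101, 0.91099538, 0.25527786])}
{'vertical_fov': 49.43747436949373, 'cx': 329.6035024349784, 'cy': 242.01021058342369, 'eye': array([0.53842877, 0.8588161 , 0.67219755]), 'orientation': array([-0.0153961 ,  0.46578048,  0.88470907, -0.01006829])}
{'time': 0.1, 'qpos': array([-1.31497027e+00,  2.87086455e-01,  1.57800949e+00, -1.36123382e-05,
        1.27860743e+00, -1.50013340e-01]), 'dq': array([ 7.58006632e-05, -2.65111541e-03, -3.69701167e-03, -1.25450016e-04,
       -1.62871090e-03, -2.13745109e-03]), 'joint_efforts': array([ 1.05094234e-03, -4.07292473e+01, -2.93698204e+01, -1.61212361e-04,
        3.39420978e-03,  8.44096888e-06]), 'eef_pos': array([ 0.26634916, -0.6195901 ,  0.23009068]), 'tcp_rot': array([-0.69255388, -0.14324946,  0.69264201, -0.14175954]), 'contact_force': array([-0.05331692,  0.01959604, -0.07151355]), 'wrist_torque': array([ 0.02904875, -0.01155748, -0.00656302]), 'opening': 1.002142721465064} 0.0187
```

View pics/scene1.png

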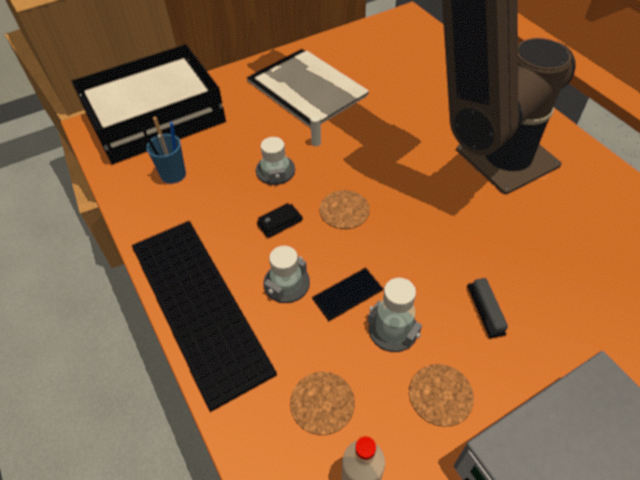

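View pics/side1.png

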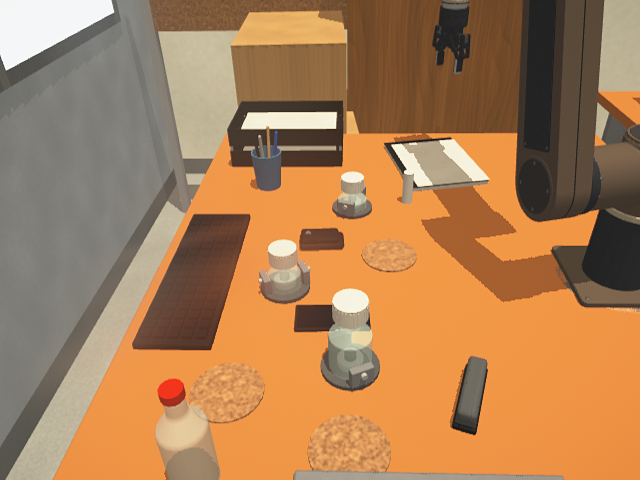

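The scene view shows jar caps at (273,148), (284,260) and (399,293). The last, side (350,303), looks tallest. Coasters are at (345,209), (441,394) and (322,402); the red-capped bottle at (366,450) is a distractor. Next I measure them all across both views.

```bash
cat >> h.py <<'E'
def tri(c1,p1,c2,p2):
    e1,d1=ray(c1,*p1);e2,d2=ray(c2,*p2)
    s=np.linalg.lstsq(np.c_[d1,-d2],e2-e1,rcond=None)[0]
    a,b=e1+s[0]*d1,e2+s[1]*d2; return (a+b)/2,np.linalg.norm(a-b)*1000
def blobs(m,lo):
    n,l,s,ce=cv2.connectedComponentsWithStats(m.astype(np.uint8))
    return [(ce[i].round(1),s[i]) for i in range(1,n) if s[i][4]>lo]
def white(c):
    h=cv2.cvtColor(c['frame'],cv2.COLOR_RGB2HSV); return (h[...,1]<60)&(h[...,2]>175)
def cork(c):
    h=cv2.cvtColor(c['frame'],cv2.COLOR_RGB2HSV); m=((h[...,1]<190)&(h[...,1]>60)&(h[...,0]<22)&(h[...,2]>70)).astype(np.uint8)
    return cv2.morphologyEx(cv2.morphologyEx(m,cv2.MORPH_CLOSE,np.ones((5,5))),cv2.MORPH_OPEN,np.ones((9,9)))
E
python3 - <<'E'
from h import *
a,b=load('scene1.png'),load('side1.png')
for c,n in((a,'scene'),(b,'side')):
    print(n,[k for k in c])
    for ce,s in blobs(white(c),150): 
        if s[4]<3000: print('W',ce,s)
    for ce,s in blobs(cork(c),600):
        if s[4]<8000: print('C',ce,s,plane(c,*ce,.005).round(3))
for p,q in (((273,148),(352,184)),((284,260),(283,252)),((399,293),(350,307))): print(tri(a,p,b,q))
E
```

```text
scene ['frame', 'vertical_fov', 'cx', 'cy', 'eye', 'orientation']
W [330.4  74.4] [296  52  71  46 831]
W [292.5  97.6] [256  74  71  48 795]
W [272.1 145. ] [262 138  21  15 257]
W [283.1 257.1] [270 247  27  21 444]
W [399.6 291.1] [385 279  30  25 596]
C [528.4  84.6] [518  67  26  36 733] [-0.257 -0.193  0.005]
C [ 90.7 210.2] [  64  149   58  118 2039] [ 0.966 -0.379  0.005]
C [526.2 172.2] [ 493  149   66   44 1294] [-0.002  0.067  0.005]
C [344. 209.] [ 320  190   49   39 1555] [ 0.451 -0.068  0.005]
side ['frame', 'vertical_fov', 'cx', 'cy', 'eye', 'orientation']
W [600.7 120.1] [596 104  13  34 266]
W [289.4 120.2] [ 242  113   95   16 1390]
W [462.5 160. ] [440 139  49  42 773]
W [411.5 165.4] [392 144  40  42 626]
W [352.3 177. ] [341 172  23  11 200]
W [194.3 178.1] [186 174  19  10 156]
W [354.1 198.6] [339 192  27  14 213]
W [281.7 247.6] [268 240  28  16 359]
W [285.6 275.7] [271 267  29  16 291]
W [350.4 300.6] [332 289  37  27 702]
W [344.9 338.6] [329 327  36  23 492]
(array([ 0.52835325, -0.27566953,  0.06878122]), np.float64(7.118726881523277))
(array([0.66503434, 0.04395178, 0.08900205]), np.float64(0.03633422929820301))
(array([0.5346215 , 0.25056059, 0.13476448]), np.float64(4.113876925385022))
```

```bash
cat >> h.py <<'E'
def to(p):
    s=readout.get_state(); r=R.from_quat(s['tcp_rot']); M=r.as_matrix()
    print('t',round(s['time'],2),'q',s['qpos'].round(2),'tcp',s['eef_pos'].round(4),'open',round(s['opening'],3),'F',s['contact_force'].round(1),'T',s['wrist_torque'].round(2))
    print('x',M[:,0].round(3),'y',M[:,1].round(3),'z',M[:,2].round(3)); print('shift cm',(r.inv().apply(np.array(p)-s['eef_pos'])*100).round(2))
E
python3 - <<'E'
from h import *
to([.52,.25,.27])
a,b=load('scene1.png'),load('side1.png')
for p,q in (((345,209),(389,255)),((441,394),(350,447)),((322,402),(228,391))):
    P=plane(a,*p,.005); print(P.round(3),plane(b,*q,.005).round(3),np.hypot(*P[:2]).round(3))
# cap (both pics, x2 crops)
x=cv2.resize(a['frame'][265:355,350:440],(400,400)); y=cv2.resize(b['frame'][280:390,305:395],(400,400)); cv2.imwrite('pics/crop1.png',np.hstack([x,y])[:,:,::-1])
E
```

```text
t 0.1 q [-1.31  0.29  1.58 -0.    1.28 -0.15] tcp [ 0.2663 -0.6196  0.2301] open 1.002 F [-0.1  0.  -0.1] T [ 0.03 -0.01 -0.01]
x [-0.001  0.002 -1.   ] y [ 0.395 -0.919 -0.002] z [-0.919 -0.395 -0.   ]
shift cm [ -3.83 -69.89 -57.64]
[ 0.449 -0.067  0.005] [ 0.451 -0.064  0.005] 0.454
[0.537 0.409 0.005] [0.536 0.407 0.005] 0.675
[0.734 0.308 0.005] [0.731 0.31  0.005] 0.795
```

View pics/crop1.png

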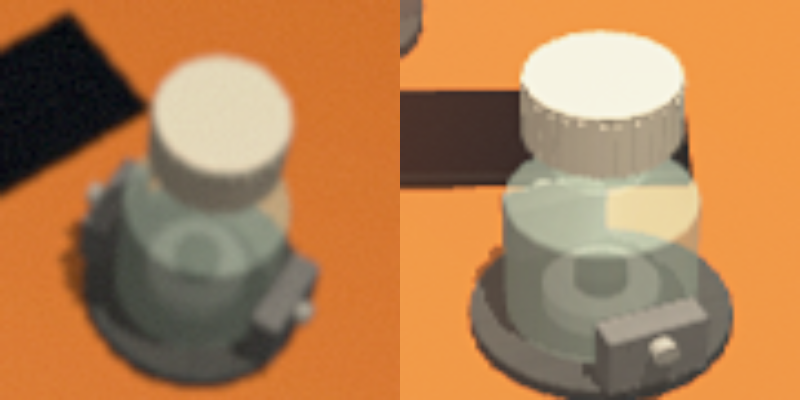

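Crop check: the jar at scene (400,291) / side (350.5,301) is the tall one, with a ribbed white cap and a top near z 0.149. The other two tops come out about 0.09 to 0.10 m high. The three coasters lie at radius 0.454, 0.675 and 0.795 m, so the target is scene (345,209), at (0.450,-0.066).

>>> drive_tool(steps=[[-0.4,-2.9,-3.8,0,1],[-0.4,-2.9,-3.8,0,1],[-0.4,-2.9,-3.8,0,1],[-0.4,-2.9,-3.8,0,1],[-0.4,-2.9,-3.8,0,1],[-0.4,-2.9,-3.8,0,1],[-0.4,-2.9,-3.8,0,1],[-0.4,-2.9,-3.8,0,1],[-0.4,-2.9,-3.8,0,1],[-0.4,-2.9,-3.8,0,1]], force=80)

```text
time: 1.1
eef_pos: [0.5015, -0.2017, 0.2711]
tcp_rot: [-0.692, -0.143, 0.693, -0.142]
contact_force: [0.8, -0.3, 0.1]
opening: 1.004
```

>>> drive_tool(steps=[[0,-4.0,-2,0,1],[0,-4.0,-2,0,1],[0,-4.0,-2,0,1],[0,-4.0,-2,0,1],[0,-4.0,-2,0,1],[0,-4.0,-2,0,1],[0,-4.0,-2,0,1],[0,-4.0,-2,0,1],[0,-4.0,-2,0,1],[0,0,0,0,1]])

```text
time: 2.1
eef_pos: [0.5235, 0.2026, 0.2707]
tcp_rot: [-0.692, -0.145, 0.692, -0.144]
contact_force: [-0.0, -0.1, -1.0]
opening: 0.999
```

```bash
python3 - <<'E'
from h import *
a,b=load('scene1.png'),load('side1.png')
p,e=tri(a,(399.6,290.6),b,(350.1,300.6)); print(p,e,plane(a,399.6,290.6,.149),plane(b,350.1,300.6,.149))
to([p[0],p[1],.118])
c=shot('wrist','w1.png'); print(c['eye'],blobs(white(c),300), proj(c,[p[0],p[1],.149]))
E
```

```text
[0.53540584 0.25218335 0.14800579] 1.6443589840745507 [0.53506485 0.25206853 0.149     ] [0.53600192 0.25420818 0.149     ]
t 2.1 q [0.19 0.01 1.82 0.   1.32 1.35] tcp [0.5235 0.2026 0.2707] open 0.999 F [-0.  -0.1 -1. ] T [0.02 0.03 0.05]
x [-0.001  0.001 -1.   ] y [ 0.4   -0.916 -0.002] z [-0.916 -0.4    0.   ]
shift cm [15.28 -4.05 -3.08]
[0.59298272 0.23381524 0.41312859] [(array([549.7, 139.7]), array([ 518,  108,   64,   65, 3105], dtype=int32)), (array([261.1, 186.5]), array([ 229,  153,   72,   73, 3483], dtype=int32))] (np.float64(266.93436897566045), np.float64(191.8769261344612))
```

View pics/w1.png

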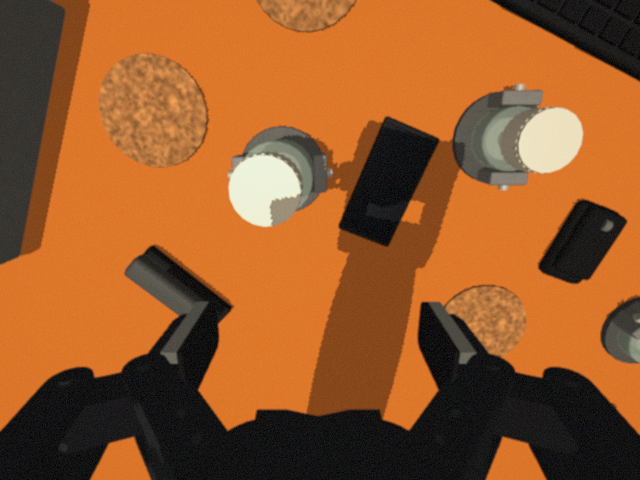

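The wrist view shows the tall jar's cap at (265,189.5), about 3 px from the two-view prediction, and the middle jar's at (549,140). I move over the cap partway down and look again.

>>> drive_tool(steps=[[0,-2,-1.5,0,1],[0,-2,-1.5,0,1],[2.5,0,0,0,1],[2.5,0,0,0,1],[0,0,0,0,1]])

```text
time: 2.65
eef_pos: [0.5338, 0.2449, 0.2164]
tcp_rot: [-0.689, -0.142, 0.696, -0.142]
contact_force: [-0.4, -0.9, -0.3]
opening: 1.001
```

```bash
python3 - <<'E'
from h import *
c=load('w1.png'); P=plane(c,265,189.5,.149); print(P)
to([.5355,.2525,.118])
c=shot('wrist','w2.png'); print(c['eye'],blobs(white(c),300), proj(c,[.5355,.2525,.149]))
E
```

```text
[0.53652578 0.2542059  0.149     ]
t 2.65 q [ 0.26  0.11  1.81 -0.    1.23  1.42] tcp [0.5338 0.2449 0.2164] open 1.001 F [-0.4 -0.9 -0.3] T [-0.05 -0.04 -0.02]
x [-0.009 -0.003 -1.   ] y [ 0.394 -0.919 -0.001] z [-0.919 -0.394  0.009]
shift cm [ 9.84 -0.63 -0.55]
[0.6045996  0.27623918 0.35824324] [(array([621.9, 178.3]), array([ 599,  138,   41,   74, 2315], dtype=int32)), (array([297.7, 210.3]), array([279, 202,  40,  21, 377], dtype=int32)), (array([294.6, 270.2]), array([270, 257,  46,  28, 811], dtype=int32))] (np.float64(309.99885744994276), np.float64(246.0148135823205))
```

View pics/w2.png

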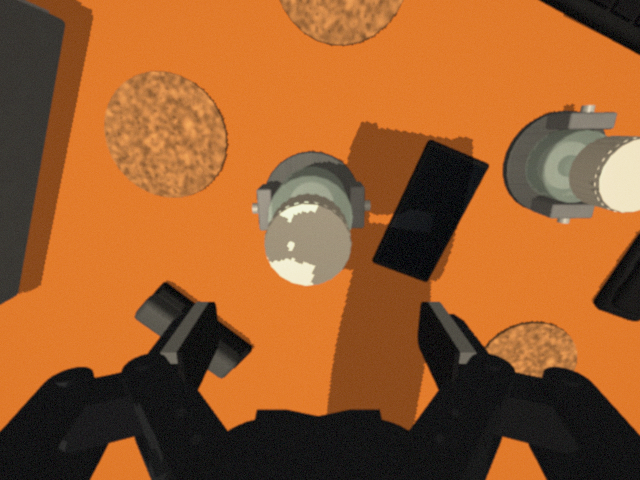

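Cap top centre is at about (307.5,244) against the predicted (310,246), an error under 2 mm. The arm was still settling, so I descend partway, let it settle and read again.

>>> drive_tool(steps=[[2,0,0,0,1],[2,0,0,0,1],[0,0,0,0,1],[0,0,0,0,1],[0,0,0,0,1]])

```text
time: 3.2
eef_pos: [0.5374, 0.2467, 0.1836]
tcp_rot: [0.694, 0.142, -0.691, 0.142]
contact_force: [1.4, -0.4, 0.4]
opening: 0.999
```

```bash
python3 - <<'E'
from h import *
to([.536,.2535,.119])
c=load('w2.png');print(plane(c,307.5,244,.149))
E
```

```text
t 3.2 q [ 0.26  0.15  1.83 -0.    1.16  1.42] tcp [0.5374 0.2467 0.1836] open 0.999 F [ 1.4 -0.4  0.4] T [-0.02  0.04  0.02]
x [ 0.003  0.001 -1.   ] y [ 0.394 -0.919  0.001] z [-0.919 -0.394 -0.003]
shift cm [ 6.46 -0.68 -0.12]
[0.53612933 0.25450173 0.149     ]
```

>>> drive_tool(steps=[[0,-0.7,-0.1,0,1],[1.5,0,0,0,1],[1.5,0,0,0,1],[1.5,0,0,0,1],[1.2,0,0,0,1],[0.6,0,0,0,1],[0,0,0,0,1],[0,0,0,0,1]])

```text
time: 4.0
eef_pos: [0.5346, 0.2536, 0.1185]
tcp_rot: [0.693, 0.142, -0.693, 0.142]
contact_force: [-0.2, 0.1, 0.3]
opening: 0.998
```

```bash
python3 - <<'E'
from h import *
to([.536,.2535,.119])
E
```

```text
t 4.0 q [0.27 0.22 1.87 0.   1.05 1.44] tcp [0.5346 0.2536 0.1185] open 0.998 F [-0.2  0.1  0.3] T [ 0.01 -0.03  0.03]
x [ 0.  0. -1.] y [ 0.395 -0.919  0.   ] z [-0.919 -0.395 -0.   ]
shift cm [-0.05  0.06 -0.12]
```

>>> drive_tool(steps=[[0,0,-0.1,0,0.3],[0,0,0,0,0.3],[0,0,0,0,0.3],[0,0,0,0,0.3],[0,0,0,0,0.3],[0,0,0,0,0.3],[0,0,0,0,0.3],[0,0,0,0,0.3]], force=80)

```text
time: 4.8
eef_pos: [0.5364, 0.2533, 0.1199]
tcp_rot: [0.693, 0.142, -0.692, 0.143]
contact_force: [-0.6, -4.5, 6.4]
opening: 0.62
```

```bash
python3 - <<'E'
from h import *
to([.536,.2535,.119])
c=shot('side','s2.png'); cv2.imwrite('pics/s2c.png',cv2.resize(c['frame'][200:400,230:470],(720,600))[:,:,::-1])
E
```

```text
t 4.8 q [ 0.27  0.22  1.87 -0.    1.05  1.44] tcp [0.5364 0.2533 0.1199] open 0.62 F [-0.6 -4.5  6.4] T [-0.88 -0.08  0.02]
x [ 0.003 -0.001 -1.   ] y [ 0.395 -0.919  0.002] z [-0.919 -0.395 -0.002]
shift cm [ 0.09 -0.03  0.03]
```

View pics/s2c.png

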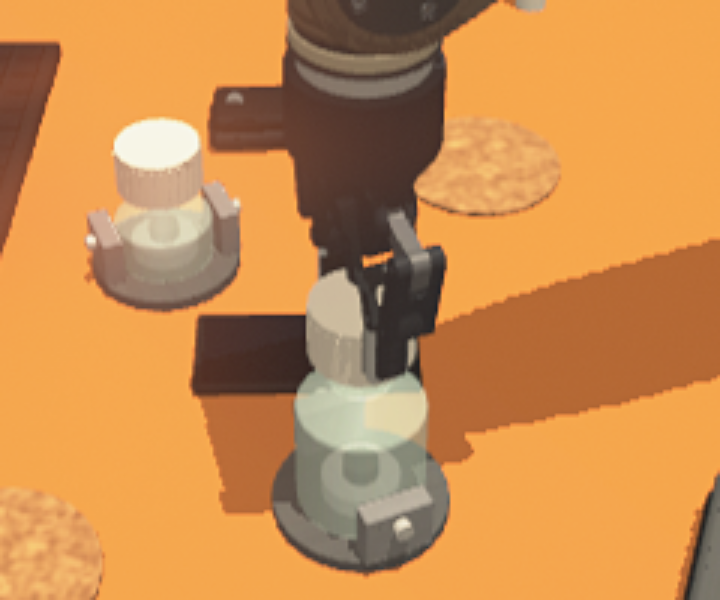

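The grip holds at opening 0.62, with the pads across the cap's side. Next is the twist, anticlockwise from above, which is negative about the down-pointing tool x.

>>> drive_tool(steps=[[0,0,0,0,0],[0,0,0,0,0],[0,0,0,-8.5,0],[0,0,0,-8.5,0],[0,0,0,-8.5,0],[0,0,0,-8.5,0],[0,0,0,-8.5,0],[0,0,0,0,0],[0,0,0,0,0]], force=100)

```text
time: 5.75
eef_pos: [0.5372, 0.2548, 0.1215]
tcp_rot: [0.596, 0.384, -0.592, 0.384]
contact_force: [-1.4, -1.2, 9.5]
opening: 0.622
```

```bash
python3 - <<'E'
from h import *
to([.536,.2535,.119])
E
```

```text
t 5.75 q [0.27 0.22 1.87 0.   1.05 0.69] tcp [0.5372 0.2548 0.1215] open 0.622 F [-1.4 -1.2  9.5] T [-0.19  0.09  0.07]
x [ 0.005  0.002 -1.   ] y [ 0.912 -0.411  0.004] z [-0.411 -0.912 -0.004]
shift cm [ 0.25 -0.06  0.17]
```

The arm turned 42° and the tool rose 1.6 mm, which matches the pop; the residual torque is small. I turn on to about 93°.

>>> drive_tool(steps=[[0,0,0,-8.5,0],[0,0,0,-8.5,0],[0,0,0,-8.5,0],[0,0,0,-8.5,0],[0,0,0,-8.5,0],[0,0,0,-8.5,0],[0,0,0,0,0],[0,0,0,0,0]])

```text
time: 6.55
eef_pos: [0.5371, 0.2543, 0.1215]
tcp_rot: [0.372, 0.601, -0.369, 0.603]
contact_force: [-1.0, -2.7, 9.1]
opening: 0.622
```

>>> drive_tool(steps=[[-0.4,0,0,0,0],[-0.4,0,0,0,0],[0,0,0,0,0],[0,0,0,0,0]])

```text
time: 6.95
eef_pos: [0.5352, 0.254, 0.1261]
tcp_rot: [0.371, 0.602, -0.371, 0.602]
contact_force: [-0.0, -1.0, -0.8]
opening: 0.624
```

```bash
python3 - <<'E'
from h import *
to([.536,.2535,.119])
E
```

```text
t 6.95 q [ 0.27  0.21  1.87  0.    1.06 -0.2 ] tcp [0.5352 0.254  0.1261] open 0.624 F [-0.  -1.  -0.8] T [-0.13 -0.06 -0.01]
x [-0.  0. -1.] y [0.893 0.45  0.   ] z [ 0.45  -0.893 -0.   ]
shift cm [0.71 0.05 0.09]
```

>>> drive_tool(steps=[[-0.8,0,0,0,0],[-1,0,0,0,0],[-1.5,0,0,0,0],[-1.5,0,0,0,0],[-1.5,0,0,0,0],[-1.5,0,0,0,0],[-1.5,0,0,0,0],[0,0,0,0,0],[0,0,0,0,0]])

```text
time: 7.85
eef_pos: [0.5354, 0.254, 0.2198]
tcp_rot: [0.371, 0.602, -0.371, 0.602]
contact_force: [-0.0, -0.2, -0.5]
opening: 0.62
```

```bash
python3 - <<'E'
from h import *
to([.45,-.066,.12])
c=shot('side','s3.png'); cv2.imwrite('pics/s3c.png',cv2.resize(c['frame'][200:400,230:470],(720,600))[:,:,::-1])
E
```

```text
t 7.85 q [ 0.27  0.12  1.8   0.    1.23 -0.2 ] tcp [0.5354 0.254  0.2198] open 0.62 F [-0.  -0.2 -0.5] T [-0.02 -0.05  0.05]
x [ 0.001  0.    -1.   ] y [0.893 0.45  0.001] z [ 0.45  -0.893  0.   ]
shift cm [  9.96 -22.03  24.73]
```

View pics/s3c.png

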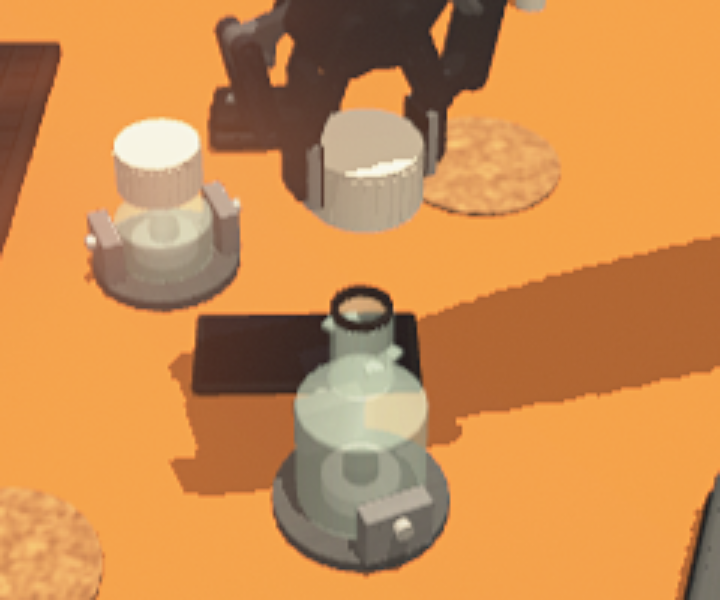

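The cap is off and held level at crop (370,170), and the neck is clear. I carry it to the coaster.

>>> drive_tool(steps=[[0,-2.0,2.2,0,0],[0,-2.5,2.8,0,0],[0,-2.5,2.8,0,0],[0,-2.5,2.8,0,0],[0,-2.5,2.8,0,0],[0,-2.5,2.8,0,0],[0,-2.5,2.8,0,0],[0,-2.5,2.8,0,0],[0,-2.5,2.9,0,0],[0,0,0,0,0]])

```text
time: 8.9
eef_pos: [0.4486, -0.0688, 0.2182]
tcp_rot: [0.372, 0.602, -0.373, 0.601]
contact_force: [0.5, -0.0, -0.7]
opening: 0.624
```

>>> drive_tool(steps=[[2,0,0,0,0],[3,0,0,0,0],[3,0,0,0,0],[3,0,0,0,0],[2,0,0,0,0],[1,0,0,0,0],[0,0,0,0,0],[0,0,0,0,0]])

```text
time: 9.7
eef_pos: [0.4505, -0.0656, 0.0798]
tcp_rot: [0.371, 0.602, -0.371, 0.602]
contact_force: [0.1, -0.2, 0.1]
opening: 0.622
```

```bash
python3 - <<'E'
from h import *
to([.45,-.066,.0105])
c=shot('side','s4.png'); cv2.imwrite('pics/s4c.png',cv2.resize(c['frame'][160:310,300:480],(720,600))[:,:,::-1])
E
```

```text
t 9.7 q [-0.37 -0.01  2.22  0.    0.94 -0.84] tcp [ 0.4505 -0.0656  0.0798] open 0.622 F [ 0.1 -0.2  0.1] T [ 0.07 -0.04  0.07]
x [ 0.001 -0.    -1.   ] y [0.893 0.45  0.   ] z [ 0.45  -0.893  0.   ]
shift cm [ 6.93 -0.06  0.01]
```

View pics/s4c.png

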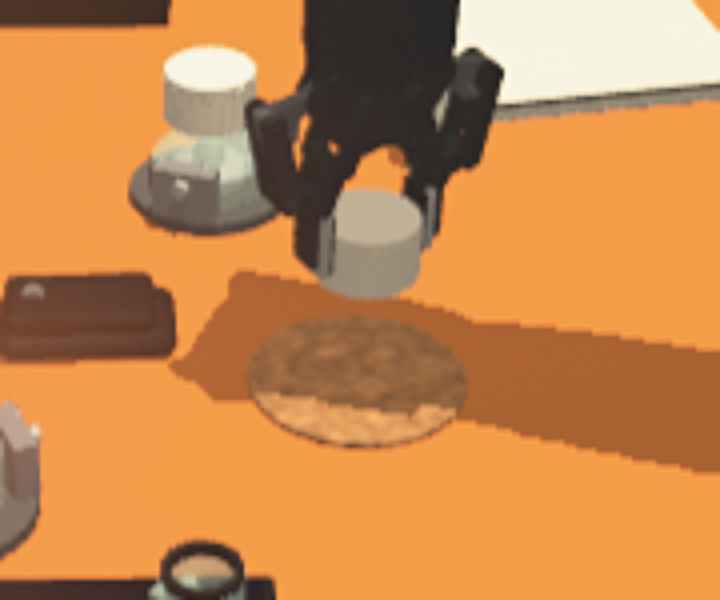

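The held cap is above the coaster, level and centred over crop (370,380). I lower it slowly.

>>> drive_tool(steps=[[1.5,0,0,0,0],[1.5,0,0,0,0],[1.5,0,0,0,0],[1,0,0,0,0],[0.6,0,0,0,0],[0.3,0,0,0,0],[0,0,0,0,0],[0,0,0,0,0]])

```text
time: 10.55
eef_pos: [0.4505, -0.0658, 0.0159]
tcp_rot: [0.371, 0.602, -0.371, 0.602]
contact_force: [-0.4, -0.2, -0.0]
opening: 0.625
```

>>> drive_tool(steps=[[0.1,0,0,0,0],[0.1,0,0,0,0],[0.1,0,0,0,0],[0,0,0,0,0],[0,0,0,0,0]])

```text
time: 11.05
eef_pos: [0.4499, -0.0656, 0.0123]
tcp_rot: [0.371, 0.602, -0.371, 0.602]
contact_force: [-1.0, 0.3, -0.2]
opening: 0.618
```

>>> drive_tool(steps=[[0.1,0,0,0,0],[0,0,0,0,0],[0,0,0,0,0]])

```text
time: 11.35
eef_pos: [0.4499, -0.0656, 0.0113]
tcp_rot: [0.371, 0.602, -0.371, 0.602]
contact_force: [-0.7, -0.3, -0.9]
opening: 0.619
```

>>> drive_tool(steps=[[0.1,0,0,0,0],[0,0,0,0,0],[0,0,0,0,0]])

```text
time: 11.65
eef_pos: [0.45, -0.0657, 0.0103]
tcp_rot: [0.371, 0.602, -0.371, 0.602]
contact_force: [0.5, -0.2, -0.5]
opening: 0.622
```

>>> drive_tool(steps=[[0.1,0,0,0,0],[0,0,0,0,0],[0,0,0,0,0]])

```text
time: 11.95
eef_pos: [0.4502, -0.0657, 0.0096]
tcp_rot: [0.371, 0.602, -0.371, 0.602]
contact_force: [-1.6, -1.0, 1.6]
opening: 0.624
```

```bash
python3 - <<'E'
from h import *
to([.45,-.066,.0105])
E
```

```text
t 11.95 q [-0.37  0.12  2.24 -0.    0.78 -0.84] tcp [ 0.4502 -0.0657  0.0096] open 0.624 F [-1.6 -1.   1.6] T [0.05 0.09 0.02]
x [ 0. -0. -1.] y [0.893 0.45  0.   ] z [ 0.45  -0.893  0.   ]
shift cm [-0.09 -0.03  0.02]
```

First contact shows as +1.6 N upward. I release gradually, then back off upward.

>>> drive_tool(steps=[[0,0,0,0,0.68],[0,0,0,0,0.75],[0,0,0,0,0.85],[0,0,0,0,1],[0,0,0,0,1],[0,0,0,0,1],[0,0,0,0,1]], force=20)

```text
time: 12.65
eef_pos: [0.45, -0.0657, 0.0093]
tcp_rot: [0.371, 0.602, -0.371, 0.602]
contact_force: [0.2, 0.0, -1.1]
opening: 0.998
```

>>> drive_tool(steps=[[-0.5,0,0,0,1],[-1,0,0,0,1],[-2,0,0,0,1],[-3,0,0,0,1],[-3,0,0,0,1],[-3,0,0,0,1],[-3,0,0,0,1],[0,0,0,0,1],[0,0,0,0,1]])

```text
time: 13.55
eef_pos: [0.4504, -0.0658, 0.1656]
tcp_rot: [0.371, 0.601, -0.371, 0.603]
contact_force: [-0.2, -0.2, -0.2]
opening: 1.002
```

```bash
python3 - <<'E'
from h import *
to([.45,-.066,.0105])
c=shot('side','s5.png'); d=shot('scene','c5.png')
x=cv2.resize(c['frame'][205:295,340:440],(400,360)); y=cv2.resize(d['frame'][165:255,295:395],(400,360)); cv2.imwrite('pics/s5c.png',np.hstack([x,y])[:,:,::-1])
E
```

```text
t 13.55 q [-0.37 -0.15  2.16  0.    1.13 -0.84] tcp [ 0.4504 -0.0658  0.1656] open 1.002 F [-0.2 -0.2 -0.2] T [ 0.02  0.02 -0.03]
x [ 0.002 -0.001 -1.   ] y [0.893 0.45  0.002] z [ 0.45  -0.893  0.002]
shift cm [15.51 -0.07 -0.03]
```

View pics/s5c.png

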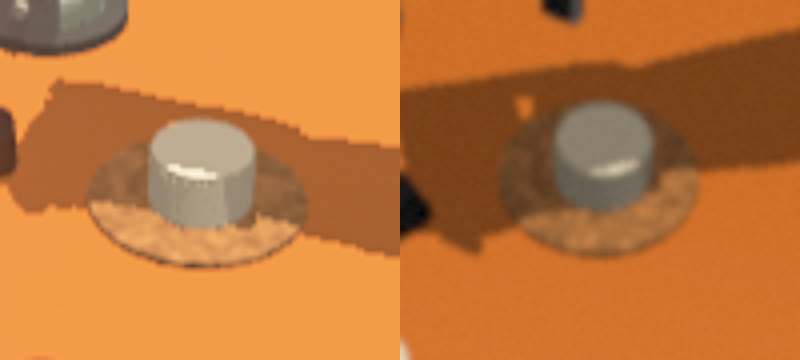

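The cap stands upright in the middle of the coaster in both views (crop (202,175) and (603,155)), and the gripper is well clear.

```bash
python3 - <<'E'
from h import *
c,d=load('s5.png'),load('c5.png')
print(tri(c,(340+202/4,205+145/4),d,(295+203/4,165+131/4)))
print(sign_off())
E
```

```text
(array([ 0.44734475, -0.06936901,  0.03914161]), np.float64(3.937819005151358))
the job is handed in; nothing more can be done
None
```

I broke the tall jar's cap loose, lifted it off and set it down on the coaster nearest the robot. The job was handed in at about 13.6 s; `sign_off` gives no verdict.

- **Unscrewing:** I gripped the cap at 100 N and turned it about 93° anticlockwise in two bursts. The tool rose about 1.6 mm during the first 42°, which matches the pop. The cap then lifted off freely. I didn't measure the cap's own angle; I inferred it from the wrist's turn, the pop and the free lift.
- **Placing:** I lowered the cap until it first touched the cork (+1.6 N), then released it and backed the open gripper off to 0.166 m.
- **Last checks:** Both cameras show the cap upright and wholly on the cork. Triangulation puts its top at z = 0.039 m, as expected, and its centre about 4 mm from the coaster's (limit 33 mm). The two views' rays missed each other by about 4 mm, so that offset is within the measuring error. Contact forces at the end were about zero.

No check failed. The only disagreements between measurements were 2–4 mm, between camera views.

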